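# Put the muddler away in the push-latch drawer

## Robot

A 7-joint arm with a two-finger parallel gripper is mounted at the origin on a cart in front of the work surface, level with it; the furniture and walls round the work are solid. World frame = base frame: x ahead of the robot, y to its left, z up, the work surface at z = 0. Lengths are in m, angles in rad, forces in N, time in s.
With the tool pointing down it reaches from about 0.4 to 0.85 m from the base axis. Payload 10.4 kg.
Tool frame: the origin (TCP) lies on the centre line of the jaws, within the pads' length; the fingertips stand r.tip_extent ahead of it and the grasp point (between the pads) lies 3 mm ahead of it (r.tip_extent is the distance from the TCP to the fingertips, in m); z points along the fingers, y is the direction in which the jaws open and shut (so a half turn about z gives the same grasp; the last joint's range is limited). The gripper opens to 87 mm and grips with 3 to 60 N. Pads are 19 mm wide; open, the fingers measure 117 mm over their backs; the gripper's body (75 mm by 190 mm) begins 51 mm behind the grasp point.
Start: joints at [-1.206, 0.332, -0.065, 1.46, 0.022, 1.35, -0.088], TCP at [0.236, 0.579, 0.245] pointing down, gripper open.
Joint ranges: [-2.6, 2.6], [-0.5, 2.12], [-1.47, 1.34], [0.16, 2.42], [-1.27, 4.41], [0.06, 2.06], [-2.6, 2.6]. Speed limits (rad/s): [2.22, 2.22, 2.79, 2.79, 3.14, 3.14, 3.14].

## Interface

Orientations are given as a unit quaternion [x, y, z, w].
In Python, from bench import r gives the robot as it stands. The module is installed in compiled form; this text tells all that it offers.
- The arm moves only by the shell command python3 -m jog 'ROWS' [FORCE]. ROWS is JSON, a list of rows, each a list of 5 numbers: the shift along the tool's x, y, z in cm, then the turn about the tool's z in rad, then the closure, from 0 (fully open) to 1 (shut). A call has exactly 10 rows; each row shifts and turns the pose as measured when the row begins, along the tool's axes as they then stand; what a row does not reach is not made up. A row lasts 1/10 s, in which the tool goes at most 50 mm and 8.59 degrees, less where a joint would pass 70% of its speed; a pose out of reach is approached as far as the arm can. A call with a gripper value outside its range is refused whole. The fingers move at their own pace and stop on an object; FORCE is the grip in N (left out, the last holds). Time passes only in rows, so rows that do not move let the fingers close, or fill a call up. It gives the time, the measured TCP pose, the force and the opening at its end, in the units of the state.
- r.read_state(): the state, without advancing time (a new reading comes with each control period).
- r.camera(name): name is "side" or "top"; returns a dict with "pixels" (400x640x3 uint8, red, green, blue), "fx", "fy", "cx", "cy" (pixels), "camera_from_world" (4x4, takes a point from world to camera coordinates). Camera axes: x right, y up, looking along -z (the intrinsics and any distortion apply to the point x, -y, -z); pixel columns grow to the right and rows downward; lengths in m; the calibration is good to about 2 mm. A picture is of the moment at which its call begins. There is no depth.
- r.close_job(): hands the job in, once; it reports no verdict.
The state is a dict: "time": time; "joint_positions": joint angles; "joint_vel": joint speeds; "joint_torque": joint torques, N m; "ee_pos": TCP position; "eef_rot": TCP orientation; "ft_force": force on the tool from outside, world axes, zero at the start; "torque": the same for the moment, N m; "width": finger opening in m.
Only numpy, scipy, OpenCV 4.12 (cv2) and the standard library are available. Lean on these libraries where they do the work, as an engineer would, in place of code of your own. Each camera call takes 0.05 s, during which the arm holds its last target. There are 200 camera calls.

## Task

Push the drawer front of the small wooden chest inward and let go so that its touch latch lets the drawer spring out. Lay the muddler flat inside the drawer and let go of it, then push the drawer in until it latches again and stays shut with the muddler inside. Leave everything else on the stand upright and where it is.

Things in the scene. Friction and masses are not known exactly. Their poses are not given: they have to be found in the camera images.
- drawer_front (a point): Middle of the outer face of the drawer front, a plain wooden board without a handle, 270 mm wide, 78 mm high, 14 mm thick; this point is 39 mm below its top edge (97 mm above the stand). Moves with the drawer. Axes: x into the chest (closing direction), y to the left along the front, z up. Latched, the front stands 8 mm off the chest.
- drawer_floor (a point): Point on the drawer's inner floor, 37 mm above the stand, mid-width, 60 mm behind the inner face of the front, midway between two low ribs (4 mm high, 24 mm apart, along y) that stop the muddler rolling. Moves with the drawer, axes as drawer_front. Drawer out, it is the middle of the 123 mm opening between front and chest. Inside: 230 mm wide, 128 mm long; walls reach 76 mm above the stand.
- drawer (a joint): m out: 0 latched, 0.115 fully out (stop), -0.008 pushed right in (stop). A spring always pushes it out with 2.5 to 3.6 N. Push-push latch: from latched, push in 5 to 8 mm and let go: it springs out to the stop by itself in about a second. From out, push in to the stop (4 to 8 N) and let go: it returns to 0 and stays latched; another push there opens it again.
- muddler_center (a point): Centre of the muddler: a brown wooden rod lying on the stand beside the chest (left or right), 201 mm long along this frame's y axis, at most 36 mm thick, its centre 18 mm above the stand; 0.11 kg. It can roll about its long axis.
- shaker_cup: Polished steel cup, 68 mm across, 133 mm high, standing on the other side of the chest from the muddler; bystander. Origin at the centre of its underside, z up.
- wine: Wine bottle, 74 mm across, 299 mm high, at the back left; bystander. Origin at the centre of its underside.
- bitters: Small dasher bottle, 47 mm across, 138 mm high, at the back left; bystander. Origin at the centre of its underside.
- jug: Copper jug, 111 x 181 mm, 215 mm high, at the back right; bystander. Origin at the centre of its underside.
- jigger: Hourglass-shaped steel measure (jigger), 41 mm across, 97 mm high, at the back right; bystander. Origin at the centre of its underside.
- salt: Round wooden salt cellar with lid, 70 mm across, 67 mm high, at the front right; bystander. Origin at the centre of its underside.
- lemon: Lemon, 83 x 58 x 58 mm, at the front left; bystander. Origin at its underside at the start.
- pad: Order pad, 125 x 75 x 12 mm, lying at the front middle; bystander. Origin at the centre of its underside.
- chest: Low plain wooden chest, fixed to the stand, holding the one drawer: 270 mm wide (y), 150 mm deep (x), its flat top 95 mm above the stand, underside of the top board at 85 mm. Origin at the centre of its underside; x points to the back, away from the drawer front.

How it is judged:
By the outcome, as a careful person would: the job done as asked, in the order asked, and still so for the second after the job is handed in, with the robot touching nothing.
It also fails if it takes over 72 s, if anything falls off the work surface, if the arm or the gripper's body presses on something with over 40 N, if the wrist force passes 120 N, or if a joint passes its speed limit or range.

## Working session

There is one attempt and no reset: what is moved stays moved. The work goes in short steps, Python scripts to look and compute and a shell command to move; the robot and the scene stay as the last step left them, time stands still between calls to the robot, and variables do not carry over. Pictures are saved under pics/ and viewed, about 8 in all and at most 12, crops included, and the job is handed in when it is done.

```bash
mkdir -p pics; cat > h.py <<'E'
import numpy as np, cv2
from bench import r
from scipy.spatial.transform import Rotation as R
def snap(n,f):
    c=r.camera(n); cv2.imwrite('pics/'+f,c['pixels'][:,:,::-1]); 
    np.savez('cam_'+n,**{k:c[k] for k in c}); return c
def load(n): return dict(np.load('cam_'+n+'.npz',allow_pickle=True))
def ray(c,u,v,z):
    T=np.array(c['camera_from_world']); Ri=T[:3,:3].T; o=-Ri@T[:3,3]
    d=Ri@np.array([(u-c['cx'])/c['fx'],-(v-c['cy'])/c['fy'],-1.])
    return o+d*(z-o[2])/d[2]
def proj(c,p):
    T=np.array(c['camera_from_world']); q=T[:3,:3]@np.array(p)+T[:3,3]
    return c['cx']-c['fx']*q[0]/q[2], c['cy']+c['fy']*q[1]/q[2]
E
python3 - <<'E'
from h import *
for n in('side','top'):
    c=snap(n,n+'0.png'); print(n,c.keys(),c['fx'],c['cx'],c['cy']); T=np.array(c['camera_from_world']); print(-T[:3,:3].T@T[:3,3])
s=r.read_state(); print(s,r.tip_extent); print(R.from_quat(s['eef_rot']).as_matrix().round(3))
E
```

```text
side dict_keys(['pixels', 'fx', 'fy', 'cx', 'cy', 'camera_from_world']) 440.5457963431306 319.95339636015063 197.4732223745181
[0.33901865 1.00471435 0.98566312]
top dict_keys(['pixels', 'fx', 'fy', 'cx', 'cy', 'camera_from_world']) 386.29312830231027 320.69962535625075 196.78945030942648
[0.33552351 0.01937144 1.11650501]
{'time': 0.1, 'joint_positions': array([-1.20560144,  0.33280028, -0.06469846,  1.46083529,  0.0216014 ,
        1.34988293, -0.08847273]), 'joint_vel': array([-3.51641158e-04, -2.67797488e-03,  2.80121643e-04, -2.36883321e-03,
        3.94758942e-05,  1.55055236e-03,  3.20752708e-04]), 'joint_torque': array([ 3.72644326e-04, -6.24543071e+01,  2.37097708e-02, -3.90718889e+01,
       -6.16429257e-02,  3.64426291e-02,  2.29313844e-05]), 'ee_pos': array([0.23622993, 0.57830823, 0.24384924]), 'eef_rot': array([ 1.92662702e-01,  9.81264850e-01, -6.08466405e-04, -9.08718834e-05]), 'ft_force': array([-0.05518366, -1.25491555,  0.10753128]), 'torque': array([-0.01182872, -0.00163525, -0.03272087]), 'width': 0.08704646279237664} 0.022
[[-0.926  0.378 -0.   ]
 [ 0.378  0.926 -0.001]
 [-0.    -0.001 -1.   ]]
```

View pics/top0.png

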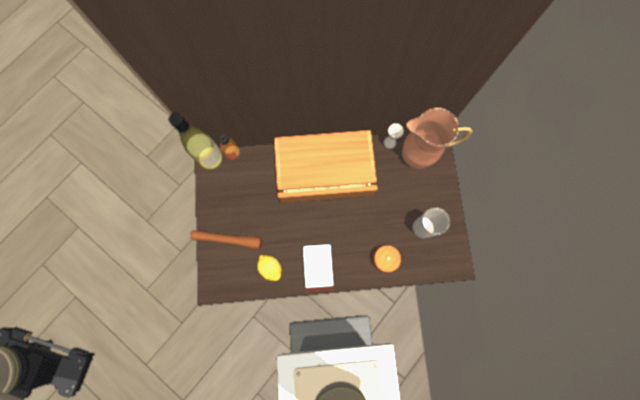

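View pics/side0.png

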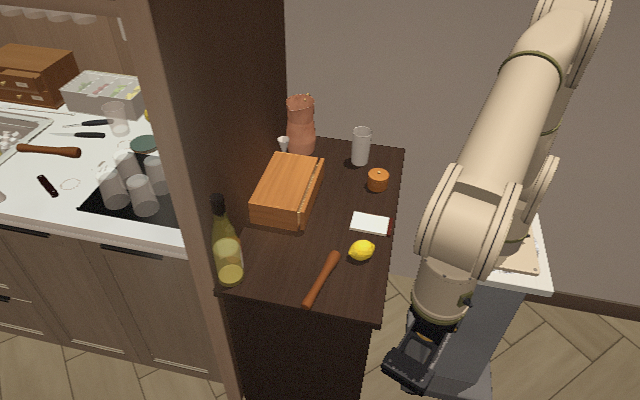

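Top view: the muddler runs from (192,236) to (260,243). The drawer front's outer edge runs from (278,197) to (377,190), the lemon is at (269,268), the cup is at the right and the pad is at (318,266). The arm stands clear at the left.

```bash
python3 - <<'E'
from h import *
c=load('top')
for n,u,v,z in [('mudL',192,236,.018),('mudR',260,243,.018),('frL',278,197,.097),('frR',377,190,.097),('chBL',275,136,.095),('chBR',373,131,.095),('lemon',269,268,.03),('salt',387,259,.06),('pad',318,262,.012),('cup',436,222,.133),('edgeL',198,304,0),('edgeR',474,279,0),('edgeTL',195,145,0)]:
    print(n,ray(c,u,v,z).round(3))
s=load('side')
for n,u,v,z in [('mudL',306,303,.018),('mudR',335,254,.018),('frR',323,158,.097),('frL',299,226,.097)]: print(n,ray(s,u,v,z).round(3))
im=cv2.imread('pics/top0.png')
cv2.imwrite('pics/z1.png',cv2.resize(im[110:290,180:480],None,fx=2.6,fy=2.6,interpolation=cv2.INTER_CUBIC))
E
```

```text
mudL [0.494 0.373 0.018]
mudR [0.456 0.181 0.018]
frL [0.567 0.114 0.097]
frR [ 0.562 -0.155  0.097]
chBL [0.743 0.11  0.095]
chBR [ 0.732 -0.165  0.095]
lemon [0.384 0.159 0.03 ]
salt [ 0.377 -0.165  0.06 ]
pad [0.388 0.022 0.012]
cup [ 0.456 -0.289  0.133]
edgeL [0.305 0.366 0.   ]
edgeR [ 0.301 -0.413  0.   ]
edgeTL [ 0.774  0.364 -0.   ]
mudL [0.5   0.364 0.018]
mudR [0.459 0.184 0.018]
frR [ 0.568 -0.149  0.097]
frL [0.567 0.174 0.097]
```

View pics/z1.png

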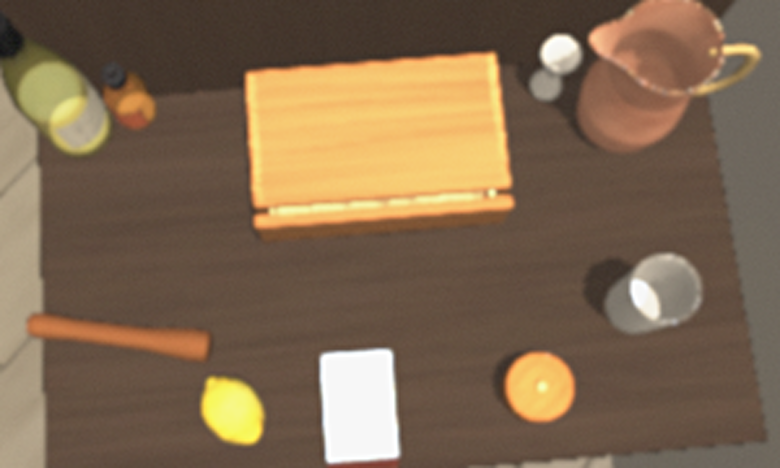

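```bash
python3 -m jog '[[-3,-1,0,0.12,0],[-4,-1,0,0.12,0],[-5,-1,0,0.12,0.3],[-5,-1,0,0.12,0.6],[-5,-1,0,0.12,1],[-5,-1,0,0.12,1],[-5,-1,0,0.12,1],[-5,-1,0,0.12,1],[-5,-1,0,0.12,1],[-5,-1,0,0.12,1]]' 20
```

```text
time: 1.1
ee_pos: [0.4069, 0.1642, 0.239]
eef_rot: [0.726, 0.688, -0.004, -0.001]
ft_force: [0.3, -0.3, 1.1]
width: 0.0308
```

```bash
python3 -m jog '[[-3,1.5,1,0,1],[-3,1.5,1,0,1],[-3,1.5,2,0,1],[-3,1.5,2,0,1],[-3,1.5,2,0,1],[-2,1,2,0,1],[-1,1,2,0,1],[0,0,2,0,1],[0,0,1.5,0,1],[0,0,0,0,1]]'; python3 - <<'E'
from h import *
s=r.read_state(); print(s['ee_pos'],R.from_quat(s['eef_rot']).as_matrix().round(3),s['joint_positions'])
snap('side','s1.png');c=snap('top','t1.png')
E
```

```text
time: 2.1
ee_pos: [0.4899, -0.0379, 0.0784]
eef_rot: [0.731, 0.682, -0.003, -0.001]
ft_force: [-0.5, -0.4, 0.9]
width: 0.0005
[ 0.48988012 -0.03792847  0.07837991] [[ 0.069  0.998 -0.006]
 [ 0.998 -0.069 -0.003]
 [-0.004 -0.006 -1.   ]] [-0.53100678  0.23193305  0.56966998  2.01209611 -0.14911929  0.94467083
  0.04554623]
```

View pics/s1.png

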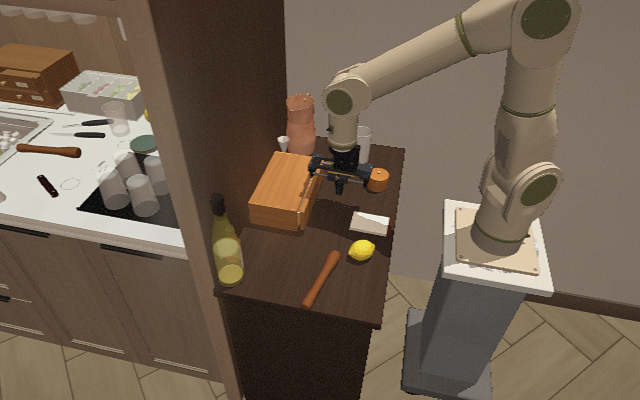

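```bash
python3 -m jog '[[1,2,0,-0.03,1],[0.5,1,0,-0.01,1],[0.5,1,0,0,1],[0,0.3,0,0,1],[0,0.3,0,0,1],[0,0.3,0,0,1],[0,0.3,0,0,1],[0,0,0,0,1],[0,0,0,0,1],[0,0,0,0,1]]'
```

```text
time: 3.2
ee_pos: [0.5468, -0.0197, 0.0839]
eef_rot: [0.718, 0.696, -0.0, 0.0]
ft_force: [-0.6, 0.7, -0.6]
width: 0.0005
```

```bash
python3 -m jog '[[0,0.3,0.1,0,1],[0,0.3,0.1,0,1],[0,0.3,0,0,1],[0,0.3,0,0,1],[0,0.2,0,0,1],[0,0,0,0,1],[0,0,0,0,1],[0,0,0,0,1],[0,0,0,0,1],[0,0,0,0,1]]'
```

```text
time: 4.2
ee_pos: [0.5605, -0.02, 0.0817]
eef_rot: [0.718, 0.696, -0.001, -0.001]
ft_force: [-2.3, 1.1, 3.3]
width: 0.0004
```

```bash
python3 -m jog '[[0,0.3,0,0,1],[0,0.3,0,0,1],[0,0,0,0,1],[0,0,0,0,1],[0,0,0,0,1],[0,0,0,0,1],[0,0,0,0,1],[0,0,0,0,1],[0,0,0,0,1],[0,0,0,0,1]]'; python3 - <<'E'
from h import *
s=r.read_state(); print(s['ee_pos'],s['ft_force'])
E
```

```text
time: 5.2
ee_pos: [0.5603, -0.0199, 0.0817]
eef_rot: [0.718, 0.696, -0.006, -0.007]
ft_force: [-4.1, -0.2, 3.3]
width: 0.0005
[ 0.56031335 -0.01992884  0.08168484] [-4.14865949 -0.16184223  3.33033277]
```

```bash
python3 -m jog '[[0,0.6,0,0,1],[0,0.6,0,0,1],[0,0.6,0,0,1],[0,0.6,0,0,1],[0,0.6,0,0,1],[0,0.6,0,0,1],[0,0.6,0,0,1],[0,0.6,0,0,1],[0,0.6,0,0,1],[0,0.6,0,0,1]]'
```

```text
time: 6.2
ee_pos: [0.5597, -0.0196, 0.0831]
eef_rot: [0.717, 0.692, -0.048, -0.067]
ft_force: [-41.7, 2.2, 39.7]
width: 0.0003
```

```bash
python3 - <<'E'
from h import *
snap('side','s2.png');snap('top','t2.png')
a=cv2.imread('pics/s2.png')[80:260,220:440];b=cv2.imread('pics/t2.png')[100:280,220:440]
cv2.imwrite('pics/z2.png',cv2.resize(np.vstack([a,b])[:, :],None,fx=1.65,fy=1.65,interpolation=cv2.INTER_CUBIC))
cv2.imwrite('pics/z2.png',cv2.resize(np.hstack([a,b]),(800,327),interpolation=cv2.INTER_CUBIC))
s=r.read_state();print(s['joint_positions'],s['joint_torque'],s['ft_force'],s['torque'])
E
```

```text
[-0.43354944  0.48796891  0.52026026  1.69505005 -0.27550243  1.19688355
  0.14369225] [  1.57381888 -43.4523654    8.93275738 -40.59499025  -1.24021132
 -13.7760812   -0.05440441] [-42.38567476   4.01194804  41.74349778] [0.79560396 8.94634407 0.2144672 ]
```

View pics/z2.png

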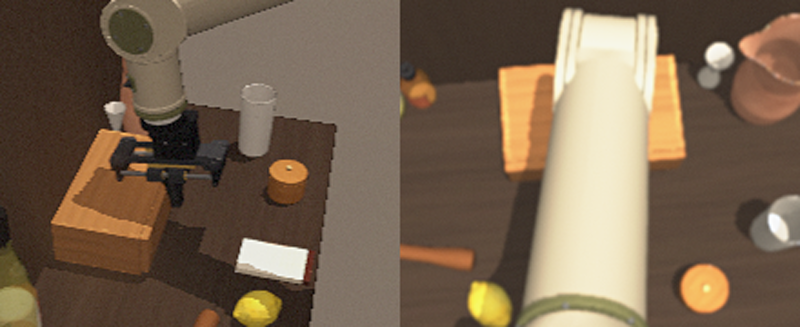

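```bash
python3 -m jog '[[0,-0.5,0,0,1],[0,-1,0,0,1],[0,-2,0,0,1],[0,-2,0,0,1],[0,-2,0,0,1],[0,-2,0,0,1],[0,-2,0,0,1],[0,-2,0,0,1],[0,-1,0,0,1],[0,0,0,0,1]]'; python3 - <<'E'
from h import *
s=r.read_state(); print(R.from_quat(s['eef_rot']).as_matrix().round(3))
snap('side','s3.png')
a=cv2.imread('pics/s3.png')[80:260,220:440]
cv2.imwrite('pics/z3.png',cv2.resize(a,(660,540),interpolation=cv2.INTER_CUBIC))
E
```

```text
time: 7.3
ee_pos: [0.4127, -0.015, 0.1058]
eef_rot: [0.717, 0.693, -0.044, -0.063]
ft_force: [0.8, 0.1, -0.2]
width: 0.0011
[[ 0.037  0.988 -0.15 ]
 [ 0.999 -0.033  0.029]
 [ 0.024 -0.151 -0.988]]
```

View pics/z3.png

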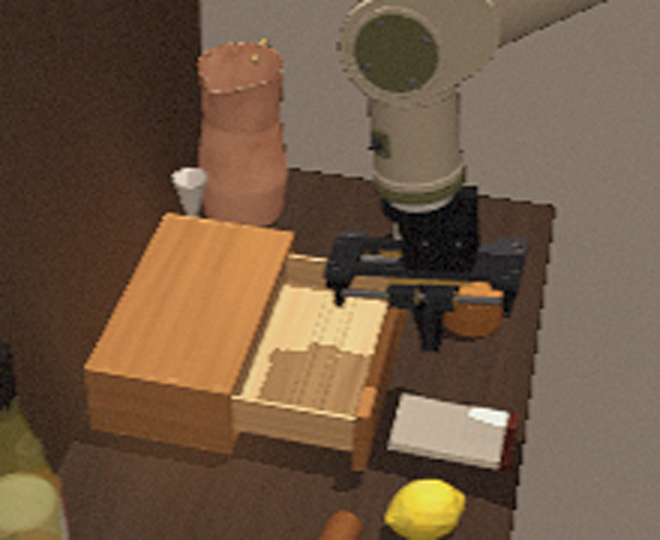

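The drawer sprang out. The push also left a standing tilt of about 9° in the tool, and I will square it against the stand at the muddler.

```bash
python3 -m jog '[[0,0,-3,0,0.2],[2,0,-3,0,0.2],[4,0.5,-1,0,0.2],[5,1,0,0.03,0],[5,1,0,0.03,0],[5,1,0,0.03,0],[5,1,0,0.04,0],[4,0.5,0,0.04,0],[2,0,0,0,0],[0,0,0,0,0]]'; python3 - <<'E'
from h import *
s=r.read_state(); print(R.from_quat(s['eef_rot']).as_matrix().round(3))
c=snap('side','s4.png')
for y in (.368,.183,.2755): print(proj(c,[.477+(y-.2755)*.2,y,.018]))
a=cv2.imread('pics/s4.png')[100:320,220:460]
cv2.imwrite('pics/z4.png',cv2.resize(a,(600,550),interpolation=cv2.INTER_CUBIC))
E
```

```text
time: 8.35
ee_pos: [0.5118, 0.3033, 0.1734]
eef_rot: [0.777, 0.626, -0.043, -0.057]
ft_force: [0.0, 0.1, -0.7]
width: 0.0723
[[ 0.213  0.967 -0.138]
 [ 0.977 -0.211  0.034]
 [ 0.004 -0.142 -0.99 ]]
(np.float64(307.31285983831594), np.float64(304.6130137450033))
(np.float64(335.14427818754194), np.float64(253.64727303057134))
(np.float64(321.9754734348682), np.float64(277.7623892679877))
```

View pics/z4.png

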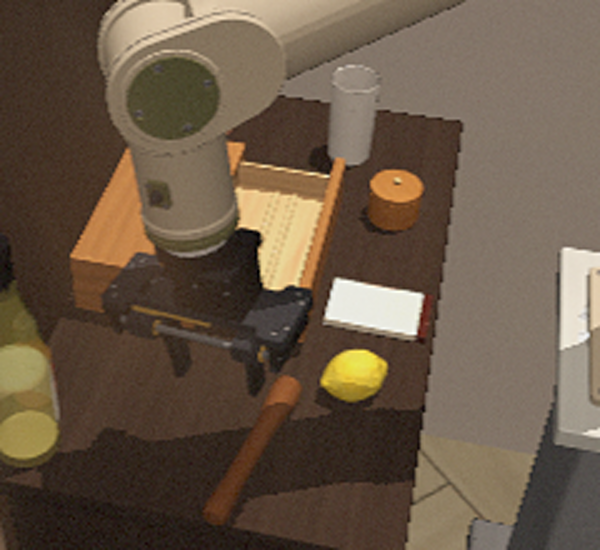

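```bash
python3 -m jog '[[-2,-0.5,0,0,0],[-1.4,-0.3,1,0,0],[0,0,2,0,0],[0,0,2.5,0,0],[0,0,2.5,0,0],[0,0,2.5,0,0],[0,0,2,0,0],[0,0,1,0,0],[0,0,0.3,0,0],[0,0,0,0,0]]'; python3 - <<'E'
from h import *
s=r.read_state(); print(s['ee_pos'],R.from_quat(s['eef_rot']).as_matrix().round(3))
E
```

```text
time: 9.4
ee_pos: [0.4833, 0.2617, 0.0339]
eef_rot: [0.782, 0.62, -0.04, -0.054]
ft_force: [0.1, -1.3, 0.2]
width: 0.0869
[0.48333686 0.26166079 0.03386401] [[ 0.227  0.965 -0.129]
 [ 0.974 -0.225  0.034]
 [ 0.004 -0.134 -0.991]]
```

```bash
python3 -m jog '[[1,-0.5,0,0,0],[0.6,-0.3,0,0,0],[0,0,0.5,0,0],[0,0,0.5,0,0],[0,0,0.6,0,0],[0,0,0.6,0,0],[0,0,0.6,0,0],[0,0,0.6,0,0],[0,0,0.6,0,0],[0,0,0.6,0,0]]'; python3 - <<'E'
from h import *
s=r.read_state(); print(s['ee_pos'],R.from_quat(s['eef_rot']).as_matrix().round(3))
E
```

```text
time: 10.4
ee_pos: [0.4806, 0.2824, 0.0281]
eef_rot: [0.784, 0.617, -0.034, -0.06]
ft_force: [-28.1, -15.6, 72.9]
width: 0.0864
[0.48055844 0.2824322  0.0281173 ] [[ 0.235  0.964 -0.127]
 [ 0.972 -0.23   0.053]
 [ 0.021 -0.136 -0.99 ]]
```

```bash
python3 -m jog '[[0,0,-0.3,0,0],[-0.3,0,-0.2,0,0],[-0.4,0,0,0,0],[0,0,0,0,0.5],[0,0,0,0,1],[0,0,0,0,1],[0,0,0,0,1],[0,0,0,0,1],[0,0,0,0,1],[0,0,0,0,1]]' 30; python3 - <<'E'
from h import *
s=r.read_state(); print(s['ee_pos'],R.from_quat(s['eef_rot']).as_matrix().round(3))
E
```

```text
time: 11.4
ee_pos: [0.4792, 0.2744, 0.033]
eef_rot: [0.784, 0.617, -0.034, -0.06]
ft_force: [-0.0, -0.5, -0.0]
width: 0.039
[0.47919603 0.27435723 0.03302121] [[ 0.236  0.963 -0.127]
 [ 0.972 -0.231  0.053]
 [ 0.022 -0.136 -0.99 ]]
```

```bash
python3 -m jog '[[0,0,0,0,1],[0,0,0,0,1],[0,0,0,0,1],[0,0,0,0,1],[0,0,-0.5,0,1],[0,0,-1,0,1],[0,0,-2,0,1],[0,0,-3,0,1],[0,0,-3,0,1],[0,0,-3,0,1]]' 30; python3 - <<'E'
from h import *
s=r.read_state(); print(s['ee_pos'],s['ft_force'],s['width'],R.from_quat(s['eef_rot']).as_matrix().round(3))
E
```

```text
time: 12.4
ee_pos: [0.4933, 0.2661, 0.1599]
eef_rot: [0.784, 0.617, -0.038, -0.06]
ft_force: [0.1, 0.2, -1.8]
width: 0.035
[0.49326635 0.26610863 0.15988984] [ 0.08601316  0.2453496  -1.84012756] 0.0349667823417961 [[ 0.235  0.963 -0.134]
 [ 0.972 -0.231  0.048]
 [ 0.015 -0.141 -0.99 ]]
```

```bash
python3 -m jog '[[-2,0,-0.5,-0.03,1],[-4,0,-0.5,-0.03,1],[-5,0.3,0,-0.03,1],[-5,0.3,0,-0.03,1],[-5,0.3,0,-0.03,1],[-5,0.3,0,-0.03,1],[-4,0.3,0,-0.02,1],[-2,0.3,0,0,1],[0,0,0,0,1],[0,0,0,0,1]]' 30; python3 - <<'E'
from h import *
s=r.read_state(); print(s['ee_pos'],s['ft_force'],s['width'],R.from_quat(s['eef_rot']).as_matrix().round(3))
snap('side','s5.png');snap('top','t5.png')
a=cv2.imread('pics/s5.png')[90:270,220:440];b=cv2.imread('pics/t5.png')[100:280,220:440]
cv2.imwrite('pics/z5.png',cv2.resize(np.hstack([a,b]),(800,327),interpolation=cv2.INTER_CUBIC))
E
```

```text
time: 13.4
ee_pos: [0.4736, -0.0608, 0.1697]
eef_rot: [0.716, 0.695, -0.021, -0.061]
ft_force: [-1.1, 0.6, -1.1]
width: 0.0351
[ 0.47361405 -0.06078741  0.16969798] [-1.11877838  0.60251587 -1.08221479] 0.03511043601864907 [[ 0.032  0.993 -0.116]
 [ 0.998 -0.026  0.058]
 [ 0.055 -0.117 -0.992]]
```

View pics/z5.png

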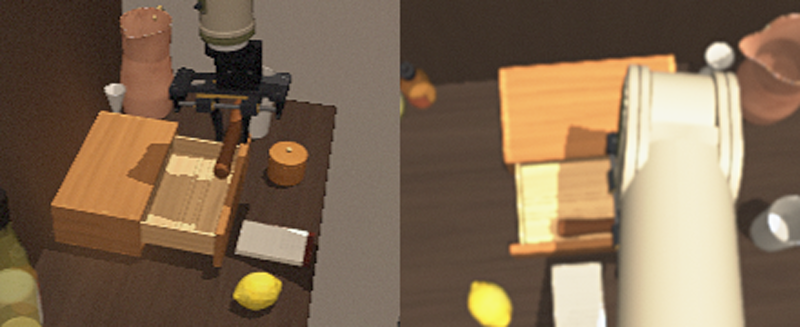

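```bash
python3 - <<'E'
from h import *
c=load('top'); s=load('side')
f=lambda x,y:(220+(x-400)*.55,100+y*.55)
for n,x,y,z in [('frOutL',510,252,.097),('frInL',512,243,.097),('chFL',503,165,.095),('chFR',684,158,.095),('wallLback',520,163,.076),('wallLfront',520,243,.076)]:
    print(n,ray(c,*f(x,y),z).round(3))
g=lambda x,y:(220+x*.55,90+y*.55)
for n,x,y,z in [('frOutTopL',226,228,.097),('chFL top',143,211,.095),('chFR top',178,122,.095)]:
    print(n,ray(s,*g(x,y),z).round(3))
a=cv2.imread('pics/t5.png')[170:260,260:350]
cv2.imwrite('pics/z6.png',cv2.resize(a,(540,540),interpolation=cv2.INTER_CUBIC))
b=cv2.imread('pics/s5.png')[140:250,240:370]
cv2.imwrite('pics/z7.png',np.hstack([cv2.resize(a,(396,396),interpolation=cv2.INTER_CUBIC),cv2.resize(b,(396,396),interpolation=cv2.INTER_CUBIC)]))
E
```

```text
frOutL [0.454 0.115 0.097]
frInL [0.467 0.111 0.097]
chFL [0.585 0.116 0.095]
chFR [ 0.571 -0.154  0.095]
wallLback [0.59  0.092 0.076]
wallLfront [0.469 0.101 0.076]
frOutTopL [0.451 0.103 0.097]
chFL top [0.589 0.094 0.095]
chFR top [ 0.586 -0.153  0.095]
```

View pics/z7.png

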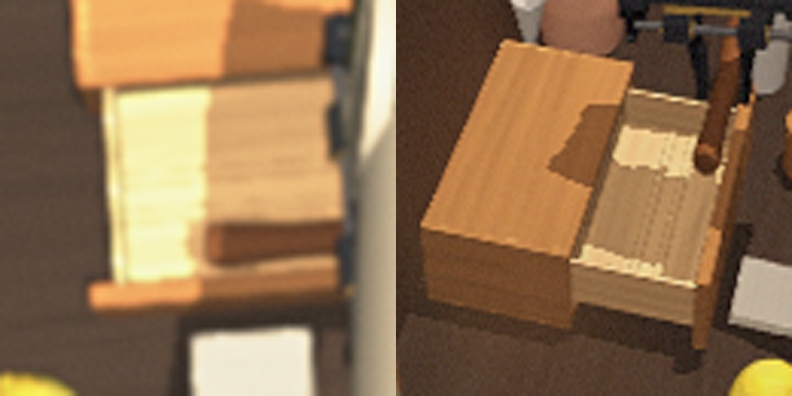

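```bash
python3 -m jog '[[1,1,-0.1,0,1],[1,1.5,-0.1,0,1],[1,1.5,-0.1,0,1],[1,1,0,0.01,1],[0,0,0,0,1],[0,0,0,0,1],[0,0,0,0,1],[0,0,0,0,1],[0,0,0,0,1],[0,0,0,0,1]]' 30; python3 - <<'E'
from h import *
c=load('top'); print(ray(c,307.7,225.7,.158))
s=r.read_state(); print(s['ee_pos'],s['width'],R.from_quat(s['eef_rot']).as_matrix().round(3),s['joint_positions'])
E
```

```text
time: 14.5
ee_pos: [0.5276, -0.0106, 0.1689]
eef_rot: [0.715, 0.696, -0.021, -0.062]
ft_force: [0.3, 0.4, -2.4]
width: 0.0352
[0.47299529 0.03927057 0.158     ]
[ 0.52755983 -0.01062926  0.16891214] 0.03518262466761359 [[ 0.031  0.993 -0.117]
 [ 0.998 -0.024  0.06 ]
 [ 0.056 -0.119 -0.991]] [-0.49272794  0.28311558  0.55050183  1.74496925 -0.20946231  1.28190261
  0.09342881]
```

```bash
python3 -m jog '[[-0.5,0.2,0.5,0,1],[-0.5,0.2,1,0,1],[-0.4,0.2,1.5,0,1],[-0.2,0.2,1.5,0,1],[0,0,1,0,1],[0,0,0.5,0,1],[0,0,0,0,1],[0,0,0,0,1],[0,0,0,0,1],[0,0,0,0,1]]' 30; python3 - <<'E'
from h import *
s=r.read_state(); print(s['ee_pos'],s['width'],R.from_quat(s['eef_rot']).as_matrix().round(3))
E
```

```text
time: 15.5
ee_pos: [0.5278, -0.0267, 0.1034]
eef_rot: [0.716, 0.695, -0.021, -0.062]
ft_force: [0.3, -0.9, -1.5]
width: 0.0352
[ 0.52784938 -0.02667748  0.1033723 ] 0.03524437509814432 [[ 0.034  0.993 -0.116]
 [ 0.998 -0.027  0.06 ]
 [ 0.056 -0.118 -0.991]]
```

```bash
python3 -m jog '[[0.2,0,0.6,0,1],[0.2,0,0.6,0,1],[0,0,0.6,0,1],[0,0,0.3,0,1],[0,0,0.2,0,1],[0,0,0.1,0,1],[0,0,0.1,0,1],[0,0,0,0,1],[0,0,0,0,1],[0,0,0,0,1]]' 30; python3 - <<'E'
from h import *
s=r.read_state(); print(s['ee_pos'],s['width'],s['torque'])
snap('side','s8.png')
b=cv2.imread('pics/s8.png')[110:250,230:380]
cv2.imwrite('pics/z8.png',cv2.resize(b,(600,560),interpolation=cv2.INTER_CUBIC))
E
```

```text
time: 16.5
ee_pos: [0.5253, -0.0204, 0.0772]
eef_rot: [0.716, 0.695, -0.021, -0.062]
ft_force: [-0.1, -0.4, -1.7]
width: 0.0351
[ 0.52532508 -0.02043421  0.07723886] 0.03508418226299832 [-0.19630137 -0.1027966  -0.04141501]
```

View pics/z8.png

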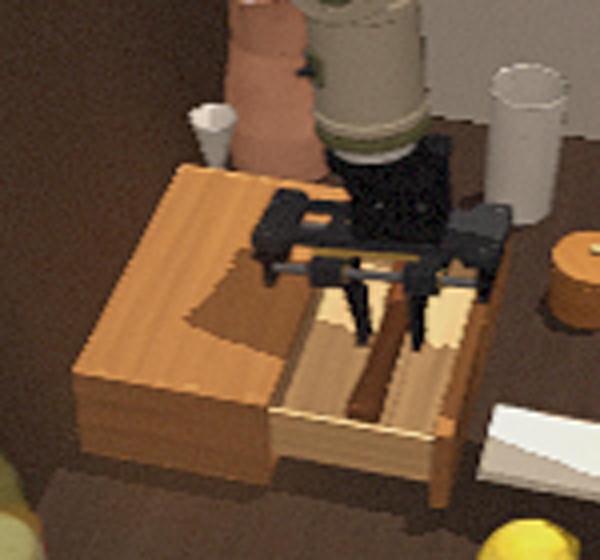

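```bash
python3 -m jog '[[0,0,0.15,0,1],[0,0,0.15,0,1],[0,0,0.1,0,1],[0,0,0,0,1],[0,0,0,0,0.5],[0,0,0,0,0.4],[0,0,0,0,0.35],[0,0,0,0,0.35],[0,0,0,0,0.35],[0,0,0,0,0.35]]' 30
```

```text
time: 17.55
ee_pos: [0.5254, -0.0201, 0.0736]
eef_rot: [0.716, 0.695, -0.02, -0.061]
ft_force: [0.4, 0.7, 0.3]
width: 0.0565
```

```bash
python3 -m jog '[[0,0,-0.5,0,0.35],[0,0,-1,0,0.35],[0,-0.2,-2,0,0.35],[0,-0.3,-3,0,0.35],[0,-0.3,-3,0,0.35],[0,-3,-2,0,0.6],[0,-4,0,0,1],[0,-4,0,0,1],[0,-3,0,0,1],[0,0,0,0,1]]' 30; python3 - <<'E'
from h import *
s=r.read_state(); print(s['ee_pos'],s['width'],R.from_quat(s['eef_rot']).as_matrix().round(3))
snap('side','s9.png')
b=cv2.imread('pics/s9.png')[110:250,230:380]
cv2.imwrite('pics/z9.png',cv2.resize(b,(600,560),interpolation=cv2.INTER_CUBIC))
E
```

```text
time: 18.55
ee_pos: [0.3888, -0.0251, 0.2159]
eef_rot: [0.717, 0.694, -0.018, -0.059]
ft_force: [-0.4, 0.7, 0.7]
width: 0.0246
[ 0.38881671 -0.02509857  0.21592591] 0.02460793532955175 [[ 0.035  0.993 -0.108]
 [ 0.998 -0.029  0.06 ]
 [ 0.056 -0.11  -0.992]]
```

View pics/z9.png

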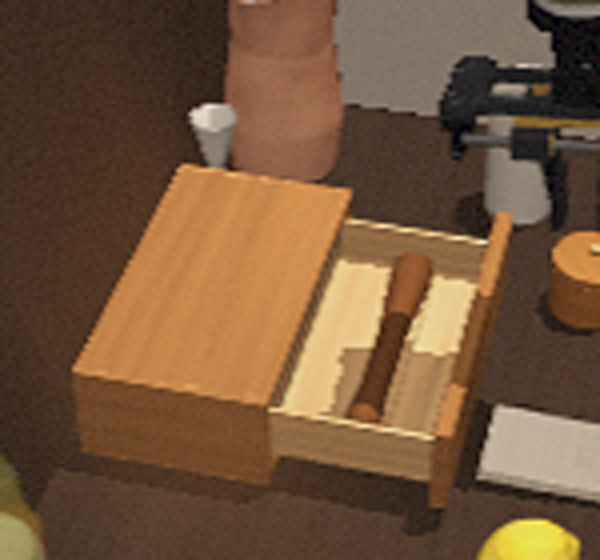

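```bash
python3 -m jog '[[0,0.3,1,0,1],[0,0.3,2,0,1],[0,0.3,3,0,1],[0,0.3,3,0,1],[0,0.3,2,0,1],[0,0.2,1.5,0,1],[0,0,1,0,1],[0,0,0,0,1],[0,0,0,0,1],[0,0,0,0,1]]' 30
```

```text
time: 19.6
ee_pos: [0.4004, -0.0201, 0.072]
eef_rot: [0.718, 0.693, -0.02, -0.055]
ft_force: [-0.1, 0.2, 0.2]
width: 0.0002
```

```bash
python3 -m jog '[[0,0.8,-0.08,0,1],[0,0.8,-0.08,0,1],[0,0.8,-0.08,0,1],[0,0.8,-0.08,0,1],[0,0.8,-0.08,0,1],[0,0.8,-0.08,0,1],[0,0.8,-0.08,0,1],[0,0.8,-0.08,0,1],[0,0.8,-0.08,0,1],[0,0.8,-0.08,0,1]]' 30
```

```text
time: 20.6
ee_pos: [0.4878, -0.0215, 0.0735]
eef_rot: [0.718, 0.694, -0.019, -0.057]
ft_force: [-4.2, 2.1, 4.5]
width: 0.0007
```

```bash
python3 -m jog '[[0,0.7,-0.05,0,1],[0,0.7,-0.05,0,1],[0,0.7,-0.05,0,1],[0,0.7,-0.05,0,1],[0,0.7,-0.05,0,1],[0,0.7,-0.05,0,1],[0,0.5,-0.05,0,1],[0,0.5,-0.05,0,1],[0,0.4,-0.05,0,1],[0,0.4,-0.05,0,1]]' 30; python3 -c "
from h import *
s=r.read_state();print(s['ee_pos'],s['ft_force'],R.from_quat(s['eef_rot']).as_matrix().round(3))"
```

```text
time: 21.6
ee_pos: [0.5451, -0.0222, 0.0735]
eef_rot: [0.716, 0.694, -0.025, -0.067]
ft_force: [-4.6, 1.4, 5.5]
width: 0.0005
[ 0.54510411 -0.0221797   0.0734738 ] [-4.6293363   1.43429972  5.46334437] [[ 0.035  0.991 -0.128]
 [ 0.998 -0.027  0.062]
 [ 0.058 -0.13  -0.99 ]]
```

```bash
python3 -m jog '[[0,0.4,-0.05,0,1],[0,0.4,-0.05,0,1],[0,0.4,-0.05,0,1],[0,0.4,-0.05,0,1],[0,0.4,-0.05,0,1],[0,0.4,-0.05,0,1],[0,0.4,-0.05,0,1],[0,0.4,-0.05,0,1],[0,0.4,-0.05,0,1],[0,0.4,-0.05,0,1]]' 30; python3 -c "
from h import *
s=r.read_state();print(s['ee_pos'],s['ft_force'],R.from_quat(s['eef_rot']).as_matrix().round(3))"
```

```text
time: 22.6
ee_pos: [0.5546, -0.0219, 0.0747]
eef_rot: [0.714, 0.691, -0.049, -0.102]
ft_force: [-29.7, 3.1, 27.8]
width: 0.0006
[ 0.55459136 -0.02194127  0.07468959] [-29.66655891   3.07363078  27.79039964] [[ 0.04   0.977 -0.211]
 [ 0.997 -0.023  0.078]
 [ 0.071 -0.214 -0.974]]
```

```bash
python3 -m jog '[[0,-0.4,0.05,0,1],[0,-0.8,0.1,0,1],[0,-1.5,0.2,0,1],[0,-2,0,0,1],[0,-2,0,0,1],[0,-2,-1,0,1],[0,-2,-1,0,1],[0,-2,-1,0,1],[0,0,0,0,1],[0,0,0,0,1]]' 30; python3 - <<'E'
from h import *
s=r.read_state(); print(s['ee_pos'])
snap('side','s10.png');snap('top','t10.png')
a=cv2.imread('pics/s10.png')[90:310,200:420];b=cv2.imread('pics/t10.png')[100:300,180:480]
cv2.imwrite('pics/z10.png',np.hstack([cv2.resize(a,(400,400)),cv2.resize(b,(400,267))] if 0 else [cv2.resize(a,(400,400)),np.vstack([cv2.resize(b,(400,267)),np.zeros((133,400,3),np.uint8)])]))
E
```

```text
time: 23.6
ee_pos: [0.4357, -0.0232, 0.1269]
eef_rot: [0.714, 0.691, -0.047, -0.098]
ft_force: [0.6, -0.6, -0.0]
width: 0.0004
[ 0.43566604 -0.02315808  0.12689922]
```

View pics/z10.png

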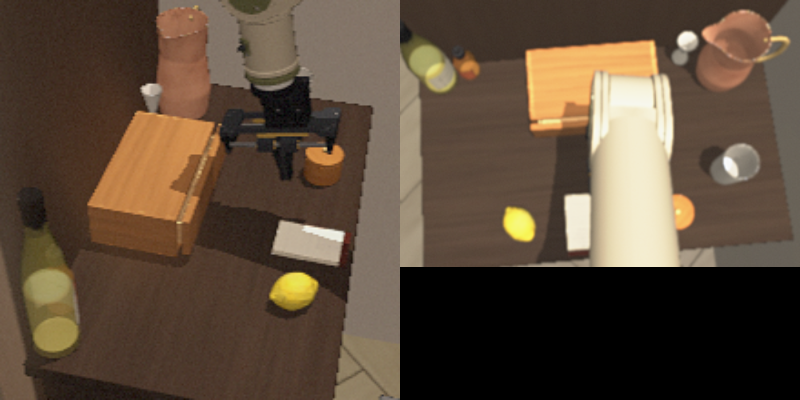

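The drawer is shut with the small latched gap and the bystanders are in place. I'll back off, let a second pass and check numerically against the opening pictures.

```bash
python3 -m jog '[[0,-1,-2,0,1],[0,-1,-3,0,1],[0,-1,-3,0,1],[0,0,-2,0,1],[0,0,0,0,1],[0,0,0,0,1],[0,0,0,0,1],[0,0,0,0,1],[0,0,0,0,1],[0,0,0,0,1]]' 30; python3 - <<'E'
from h import *
snap('side','s11.png');snap('top','t11.png')
g=lambda f:cv2.imread('pics/'+f,0).astype(np.float32)
def sh(a,b,x0,x1,y0,y1):
    A,B=g(a)[y0:y1,x0:x1],g(b)[y0:y1,x0:x1]; (d,q)=cv2.phaseCorrelate(A,B,cv2.createHanningWindow((x1-x0,y1-y0),cv2.CV_32F)); return np.round(d,2),round(q,2)
for n,b in dict(front_left=(268,306,180,208),chestback=(268,306,125,165),wine=(165,225,108,172),bitters=(216,244,130,164),jug=(400,474,104,170),jigger=(382,406,118,152),cup=(408,456,200,242),salt=(370,405,243,276),lemon=(252,286,250,286),pad=(298,326,240,290)).items(): print(n,sh('top0.png','t11.png',*b))
print('front s',sh('side0.png','s11.png',285,312,190,236), 's10-11',sh('s10.png','s11.png',285,312,190,236))
E
```

```text
time: 24.7
ee_pos: [0.4275, -0.0301, 0.2267]
eef_rot: [0.714, 0.691, -0.053, -0.099]
ft_force: [-0.9, 0.7, -0.0]
width: 0.0007
front_left (array([ 0.01, -0.05]), 0.67)
chestback (array([-0.1 , -0.11]), 0.92)
wine (array([ 0.01, -0.03]), 0.96)
bitters (array([-0.08,  0.08]), 0.81)
jug (array([ 0.52, -0.11]), 0.88)
jigger (array([ 0.28, -0.35]), 0.69)
cup (array([0.06, 0.41]), 0.87)
salt (array([-0.45, -1.29]), 0.17)
lemon (array([ 0.03, -0.01]), 0.75)
pad (array([0.52, 0.28]), 0.89)
front s (array([0.44, 0.39]), 0.94) s10-11 (array([ 0.45, -0.08]), 0.98)
```

```bash
python3 -c "
from bench import r
r.close_job()"
```

```text
the job is handed in; nothing more can be done
```

The job is done and handed in at about 25 s of robot time. I pushed the drawer in so that it sprang out, laid the muddler flat across the drawer floor and let go. I then pushed the drawer in again, and it latched and stayed shut with the muddler inside.

**Last checks:** More than a second after the closing push, the drawer front was back at its latched position to within half a pixel in both cameras. The wine, bitters, jug, jigger, cup, lemon and pad showed shifts of about half a pixel or less. The salt check failed: it read 1.3 px at a match quality of only 0.17, because the arm partly hid it. In the side view, by eye, the salt stood upright in its place.

**Things that went wrong along the way:**
- **Opening push:** it overshot to about 42 N each along x and z at the wrist. That left the gripper tilted about 9°, and the closing push, at about 30 N each along x and z, increased it to about 12°.
- **Squaring attempt:** I pressed the open fingers on the stand to square the gripper. It reached about 73 N vertically at the wrist, below the 120 N limit, and did not help.
- **Body contact:** I took these forces to act on the fingers, not the gripper's body, but I could not measure that separately.

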